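Pack the conservator's kit and tuck the carton lid

ROBOT

A 7-joint arm with a two-finger parallel gripper is mounted at the origin on the work surface. World frame = base frame: x ahead of the robot, y to its left, z up, the work surface at z = 0. Lengths are in m, angles in rad, forces in N, time in s.
With the tool pointing down it reaches from about 0.35 to 0.9 m from the base axis. Payload 8.1 kg.
Tool frame: the origin (TCP) lies between the finger pads; the fingertips stand ahead of it and the grasp point (between the pads) is the TCP (arm.nose_length is the z of the fingertips in the tool frame, in m); z points along the fingers, y is the line along which they close (so a half turn about z gives the same grasp; the last joint's range is limited). The gripper opens to 92 mm and grips with 3 to 60 N. Pads are 19 mm wide; open, the fingers measure 130 mm over their backs; the gripper's body (75 mm by 190 mm) begins 47 mm behind the grasp point.
Start: joints at [1.057, 0.434, 0.025, 1.573, -0.012, 1.134, -0.075], TCP at [0.25, -0.573, 0.246] pointing down, gripper open.
Joint ranges: [-2.62, 2.62], [-0.44, 2.09], [-1.27, 1.32], [0.08, 2.57], [-1.32, 4.46], [0.12, 2], [-2.74, 2.74]. Speed limits (rad/s): [2.22, 2.22, 3.01, 3.01, 3.14, 3.14, 3.14].

INTERFACE

Orientations are given as a rotation vector (axis times angle).
In Python, from cell import sensors, optics, arm gives the robot as it stands.
- The arm moves only by the tool arm_command, never from a script. Its argument "deltas" is one flat list of numbers, 7 for each row, row after row: the turn, a rotation vector about the world's x, y, z as a fraction of full scale, then the shift along the world's x, y, z as a fraction of full scale, then the finger opening in mm, from 0 to 91.8. In form: [wx, wy, wz, dx, dy, dz, fingers, wx, wy, wz, dx, dy, dz, fingers, ...]. A call has 1 to 20 rows; each row is the pose to reach, as a shift and turn from the pose commanded when the call began; what a row does not reach only later rows make up. Full scale, the value 1, is 1 m for a shift and 90 degrees for a turn. A row lasts 1/10 s, in which the tool goes at most 50 mm and 8.59 degrees, less where a joint would pass 70% of its speed; a pose out of reach is approached as far as the arm can. A call with a number of a shift or a turn outside -1 to 1 is refused whole. A call with a gripper value outside its range is refused whole. The fingers move at their own pace and stop on an object; "force" is the grip in N (left out, the last holds). Time passes only in rows, so rows that repeat a pose let the fingers close. It gives the time, the measured TCP pose, the force, the opening and the grip force at its end, in the units of the state.
- sensors.observe(): the state, without advancing time (a new reading comes with each control period).
- optics.get_image(name): name is "scene" or "top" or "wrist"; returns the picture (384x512x3 uint8, blue, green, red); there is no depth.
- optics.calibration(name): a dict with "camera_matrix" (3x3 intrinsics, pixels), "rvec" (rotation vector, rad) and "tvec" (3), from world to camera coordinates, as OpenCV has them. Camera axes: x right, y down, z forward; pixel columns grow to the right and rows downward; lengths in m; the calibration is good to about 2 mm. A picture is of the moment at which its call begins: read the wrist's pose just before it. calibration takes no time and is no camera call; for the wrist camera it gives the pose at the moment of the call.
- arm.sign_off(): hands the job in; it is judged then, once.
The state is a dict: "clock": time; "joints": joint angles; "dq": joint speeds; "joint_efforts": joint torques, N m; "position": TCP position; "ee_rot": TCP orientation; "force": force on the tool from outside, world axes, zero at the start; "ft_torque": the same for the moment, N m; "width": opening from 0.0 (shut) to 1.0 (fully open); "gripper_force": force on a finger pad.
Only numpy, scipy, OpenCV 4.12 (cv2) and the standard library are available. Lean on these libraries where they do the work, as an engineer would, in place of code of your own. Each camera call takes 0.05 s, during which the arm holds its last target. There are 200 camera calls.

TASK

Pack away the paper conservator's kit. The brush, which is used first, already lies in its channel at one end of the carton; lay the spatula in the middle channel and the tweezers in the last one, so the tools lie in their order of use. Then swing the lid over and shut it fully, with its orange tab tucked down inside the carton's front wall, leave the brush in its channel, and do not disturb the other things on the table.

Things in the scene. Friction and masses are not known exactly. Their poses are not given: they have to be found in the camera images.
- carton: Kit carton, blue-grey board, open on top, fixed on a black 190 x 245 x 3 mm mat. Origin: centre of its underside, on the table. Outside 155 mm along its x, 212 mm along its y; rim 55 mm above the table, walls 4 mm. Front wall on its -x side (inner face x = -73.5 mm, outer x = -77.5 mm); the lid's hinge on its +x side. Inside, three dark channels along x between grey lands, on y = +58, 0 and -58 mm.
- middle_channel (a point): Centre of the middle channel's floor (carton x = 0, y = 0), 8 mm above the table: for the spatula. Tools may lie either way round. Each channel is 30 mm wide and 147 mm long, from wall to wall along the carton's x; the lands between them are 13 mm above the table.
- last_channel (a point): Centre of the last channel's floor (carton x = 0, y = -58 mm), 8 mm above the table: for the tweezers. Same size and direction as the middle channel.
- lid_hinge (a point): Middle of the lid's hinge line, at carton x = +75.5 mm, y = 0, z = 56.5 mm. The hinge line is parallel to the carton's y.
- lid (a joint): Lid angle, rad: 0 shut flat on the rim, 1.57 upright, more when leaning back away from the carton (stop 2.3). A flat blue-grey board, 145 mm from hinge to free edge, 212 mm wide, 3 mm thick, its middle plane through the hinge line. Its crease is stiff (0.12 N m): the lid stays where it is left; 2 to 3 N near the free edge moves it.
- lid_edge (a point): Middle of the lid's free edge, on the outer face (on top when shut), above the tab's crease: 143.5 mm from the hinge.
- tab (a joint): Angle of the orange tuck tab about its crease on the lid's free edge, rad: 0 square to the lid on its inner side (straight down when the lid is shut), positive splayed outwards, away from the hinge (stop 1.3), negative folded inwards, towards the hinge (stop -0.8). It bends easily (0.02 N m, 1 N at its tip) and stays where it is left. Splayed more than about 0.05 it lands on the front rim.
- tab_tip (a point): Middle of the tab's free edge, 24 mm from the crease, which is 143.5 mm from the hinge. The tab is 150 mm wide and 3 mm thick. Square or folded inwards, it passes inside the front wall as the lid shuts.
- spatula_mid (a point): Spatula: light brown wooden handle, brass collar, small steel blade; 125 mm long, lying along its x, blade to +x. This point is the middle of its length, 7 mm above its underside, on the handle, which is 12 mm wide and 14 mm high and runs from -62 to +15 mm along x. About 30 g.
- tweezers_mid (a point): Steel tweezers, rigid, lying on their side along their x, points to +x; 126 mm long. This point is the middle of their length, 7 mm above their underside, between the two parallel arms at the ribbed grip, there 14 mm wide over both arms and 14 mm high, from -19 to +25 mm along x. About 28 g.
- brush_mid (a point): Red-handled brush, 120 mm long, 12 mm wide, 14 mm high, already lying in the carton's channel at y = +58 mm. This point is at its middle, 7 mm above its underside.
- coin_dish: Glass dish of old coins, 90 mm across, 14 mm high; origin under its centre. Leave alone.
- booklet: Old tan booklet, 120 x 240 x 11 mm; origin under its centre. Leave alone.
- pliers: Red-handled pliers lying flat, 180 mm long, 16 mm high; origin under the pivot. Leave alone.
- swab_jar: Amber jar, 64 mm across, 85 mm high; origin under its centre. Leave alone.
- loupe: Black eyepiece loupe, 46 mm across, 34 mm high; origin under its centre. Leave alone.
- rotary_tool: Grey cordless rotary tool lying down, 190 mm long, 44 mm high; origin under it. Leave alone.

How it is judged:
By the outcome, as a careful person would: the job done as asked, in the order asked, and still so for the second after the job is handed in, with the robot touching nothing.
It also fails if it takes over 66 s, if anything falls off the work surface, if the arm or the gripper's body presses on something with over 40 N, if the wrist force passes 120 N, or if a joint passes its speed limit or range.

## Working session

There is one attempt and no reset: what is moved stays moved. The work goes in short steps, Python scripts to look and compute and a tool call to move; the robot and the scene stay as the last step left them, time stands still between calls to the robot, and variables do not carry over. Pictures are saved under pics/ and viewed, at most 10 in all, crops included, and the job is handed in when it is done.

Besides the shell and the picture viewer there is one more tool, called after "Call:" as name(argument=value, ...) on one line, values as JSON. arm_command: Moves the arm, as the interface text tells. Its arguments: {"type":"object","properties":{"deltas":{"type":"array","items":{"type":"number"}},"force":{"type":"number"}},"required":["deltas"]}

```bash
mkdir -p pics; python3 - <<'E'
from cell import sensors, optics, arm
import cv2,numpy as np
s=sensors.observe();print(s);print(arm.nose_length)
for n in("scene","top"):
    im=optics.get_image(n);cv2.imwrite(f"pics/{n}0.png",im)
    c=optics.calibration(n);print(n,c)
a=cv2.imread("pics/top0.png");cv2.imwrite("pics/top0b.png",cv2.resize(a,(800,600),interpolation=cv2.INTER_CUBIC))
E
```

```text
{'clock': 0.0, 'joints': array([ 1.0574178 ,  0.43525023,  0.02495171,  1.57407844, -0.01163087,
        1.1339925 , -0.07512354]), 'dq': array([-6.89919921e-04, -7.85710458e-04,  8.98128596e-04,  1.20612518e-03,
       -1.80045073e-03, -7.33919570e-05, -5.25210900e-04]), 'joint_efforts': array([-2.09782270e-04, -6.67854452e+01,  9.84803326e-01, -3.14469266e+01,
       -6.05525309e-02,  4.28030721e-02,  1.89388270e-04]), 'position': array([ 0.24935881, -0.57258516,  0.24493498]), 'ee_rot': array([-3.07409663e+00, -6.40277702e-01,  6.71142501e-04]), 'force': array([0.66907764, 0.24387342, 0.30654365]), 'ft_torque': array([ 0.00455254, -0.02494127, -0.00741662]), 'gripper_force': 0.0, 'width': 1.0007206809016351}
0.019
scene {'camera_matrix': array([[456.02878591,   0.        , 250.87281923],
       [  0.        , 456.02878591, 188.40345135],
       [  0.        ,   0.        ,   1.        ]]), 'rvec': array([ 1.87623121,  1.60107155, -0.6440002 ]), 'tvec': array([-0.05316749, -0.33465615,  1.71976983])}
top {'camera_matrix': array([[354.8967676 ,   0.        , 255.12200281],
       [  0.        , 354.8967676 , 191.37047569],
       [  0.        ,   0.        ,   1.        ]]), 'rvec': array([ 2.22769506, -1.96010131,  0.23004827]), 'tvec': array([-0.07065219,  0.54171558,  0.91959626])}
```

View pics/top0b.png

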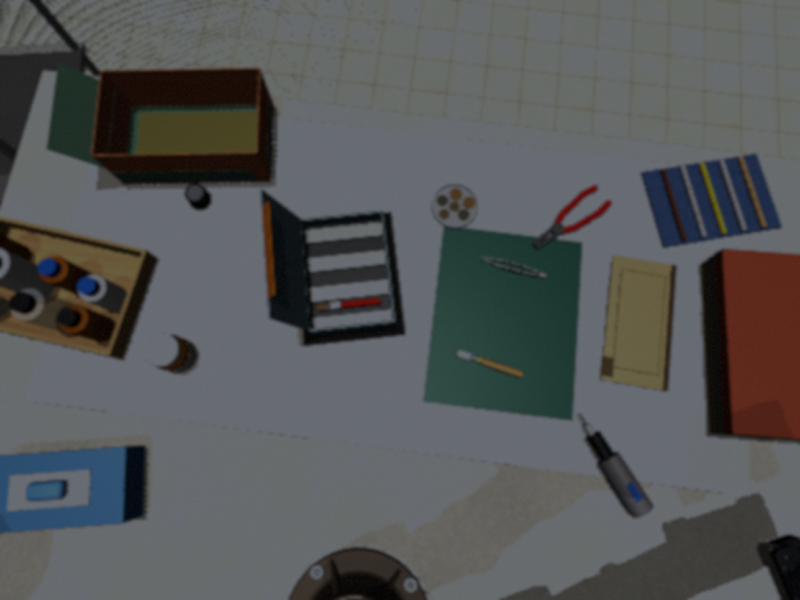

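View pics/scene0.png

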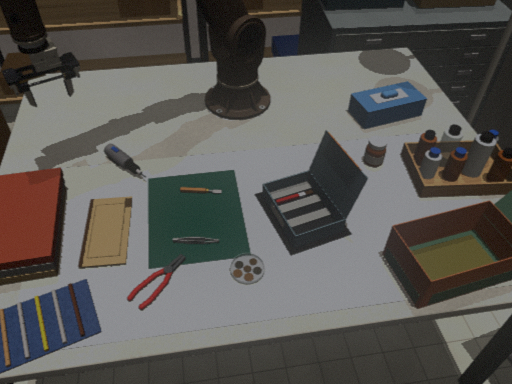

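The top view (800 px wide) shows the carton at about (350,278), with the lid leaning back to the left. The brush lies in the lower channel, the spatula is at (490,364) with its blade to the left, and the tweezers are at (514,267). The scene view agrees. Next I'll measure these.

```bash
cat > h.py <<'E'
import cv2,numpy as np
from cell import sensors, optics, arm
def ray(c,p):
    R=cv2.Rodrigues(np.array(c["rvec"]))[0];t=np.array(c["tvec"]).ravel()
    d=R.T@np.linalg.inv(c["camera_matrix"])@np.array([p[0],p[1],1.]);return -R.T@t,d
def plane(c,p,z):
    o,d=ray(c,p);return o+d*(z-o[2])/d[2]
def proj(c,P):
    return cv2.projectPoints(np.float64(P).reshape(-1,1,3),np.array(c["rvec"]),np.array(c["tvec"]),c["camera_matrix"],None)[0].reshape(-1,2)
def rect(c,mask,z):
    P=np.array([plane(c,(x,y),z)[:2] for y,x in zip(*np.nonzero(mask))])
    return cv2.minAreaRect((P*1000).astype(np.float32)),P.mean(0)
E
python3 - <<'E'
from h import *
a=cv2.imread("pics/top0.png");c=optics.calibration("top")
print("cam",ray(c,(0,0))[0])
hsv=cv2.cvtColor(a,cv2.COLOR_BGR2HSV)
for n,(x0,y0,x1,y1) in dict(spat=(285,215,345,250),twz=(300,160,356,182)).items():
    h=hsv[y0:y1,x0:x1].astype(int)
    g=np.zeros(a.shape[:2],np.uint8)
    B,G,R=[a[y0:y1,x0:x1,i].astype(int) for i in range(3)]
    g[y0:y1,x0:x1]=(R>G*0.75+5)  # not green
    k,l,st,_=cv2.connectedComponentsWithStats(g);i=1+np.argmax(st[1:,4]);print(n,st[i],rect(c,l==i,.008))
crop=a[110:230,155:275]
cv2.imwrite("pics/c1.png",cv2.convertScaleAbs(cv2.resize(crop,(600,600),interpolation=cv2.INTER_CUBIC),alpha=2))
E
```

```text
cam [ 0.32707818 -0.02285924  1.01813658]
spat [292 224  44  18 232] (((461.119873046875, -179.40921020507812), (127.5024642944336, 16.304546356201172), 77.95610809326172), array([ 0.46040874, -0.18212132]))
twz [338 173  12   5  37] (((641.8693237304688, -253.1848907470703), (32.78171920776367, 10.684837341308594), 87.49433898925781), array([ 0.64126145, -0.25454859]))
```

View pics/c1.png

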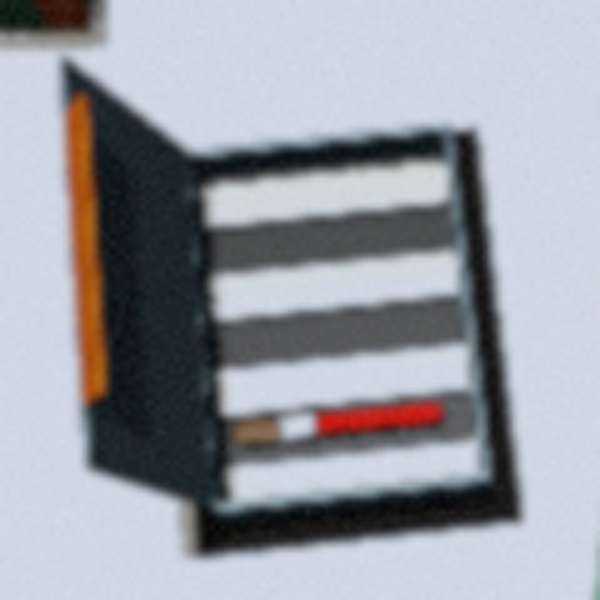

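The enlarged crop shows the carton's front rim running from (450,130) to (488,482) and the mat's right side from (475,130) to (520,517). Dark channel centrelines are at about y=240 (last) and y=330 (middle), and the orange tab lies along the lid's free edge at x≈65–105.

```bash
python3 - <<'E'
from h import *
a=cv2.imread("pics/top0.png");c=optics.calibration("top")
f=lambda x,y:(155+x/5-.4,110+y/5-.4)
for n,x,y,z in [("matTR",476,130,.003),("matBR",520,517,.003),("matBL",200,553,.003),
 ("rimTR",453,128,.055),("rimBR",491,480,.055),("rimBL",220,510,.055),("rimTL",190,157,.055),
 ("lastR",455,229,.008),("lastL",212,251,.008),("midR",466,318,.008),("midL",220,345,.008),("brR",442,412,.022),("brL",235,433,.022)]:
    print(n,(plane(c,f(x,y),z)*1000).round(1))
hsv=cv2.cvtColor(a,cv2.COLOR_BGR2HSV)
B,G,R=[a[160:182,300:356,i].astype(int) for i in range(3)]
m=np.zeros(a.shape[:2],np.uint8);m[160:182,300:356]=(abs(G-R)<18)&(abs(G-B)<25);
m=cv2.morphologyEx(m,cv2.MORPH_CLOSE,np.ones((3,3)));k,l,st,_=cv2.connectedComponentsWithStats(m);i=1+np.argmax(st[1:,4]);print("tw",st[i],rect(c,l==i,.008))
for x,y in[(482,260),(546,275),(460,353),(523,375)]: print((plane(c,(x/1.5625,y/1.5625),.008)*1000).round())
# lid free edge: triangulate orange tab ends
s=cv2.imread("pics/scene0.png");cs=optics.calibration("scene")
def orange(im,b):
    h=cv2.cvtColor(im,cv2.COLOR_BGR2HSV);m=np.zeros(im.shape[:2],np.uint8);x0,y0,x1,y1=b
    m[y0:y1,x0:x1]=cv2.inRange(h,(5,150,60),(18,255,255))[y0:y1,x0:x1]
    k,l,st,_=cv2.connectedComponentsWithStats(m);i=1+np.argmax(st[1:,4]);q=np.argwhere(l==i)[:,::-1]
    return st[i],cv2.boxPoints(cv2.minAreaRect(q.astype(np.float32))).round(1).tolist()
print(orange(a,(160,115,185,200)));print(orange(s,(305,120,380,220)))
E
```

```text
matTR [730.6  38.3   3. ]
matBR [497.3 -17.9   3. ]
matBL [453.  162.2   3. ]
rimTR [709.4  48.5  55. ]
rimBR [5.071e+02 3.000e-01 5.500e+01]
rimBL [471.4 145.7  55. ]
rimTL [672.3 196.1  55. ]
lastR [664.5  42.3   8. ]
lastL [632.2 184.    8. ]
midR [610.5  28.5   8. ]
midL [575.6 169.9   8. ]
brR [549.1  34.1  22. ]
brL [521.7 150.2  22. ]
tw [308 164  43  15 251] (((648.6187133789062, -209.10037231445312), (128.31784057617188, 21.384965896606445), 80.58893585205078), array([ 0.64873337, -0.20826593]))
[ 654. -148.    8.]
[ 641. -270.    8.]
[ 472. -124.    8.]
[ 447. -242.    8.]
(array([169, 130,   7,  60, 229], dtype=int32), [[168.0, 130.10000610351562], [171.89999389648438, 129.89999389648438], [175.6999969482422, 188.8000030517578], [171.8000030517578, 189.10000610351562]])
(array([350, 158,   1,   1,   1], dtype=int32), [[350.0, 158.0], [350.0, 158.0], [350.0, 158.0], [350.0, 158.0]])
```

Call:
arm_command(deltas=[0,0,0.606,0.211,0.391,-0.065,60,0,0,0.606,0.211,0.391,-0.065,60,0,0,0.606,0.211,0.391,-0.065,60,0,0,0.606,0.211,0.391,-0.065,60,0,0,0.606,0.211,0.391,-0.065,60,0,0,0.606,0.211,0.391,-0.065,60,0,0,0.606,0.211,0.391,-0.065,60,0,0,0.606,0.211,0.391,-0.065,60,0,0,0.606,0.211,0.391,-0.065,60,0,0,0.606,0.211,0.391,-0.065,60,0,0,0.606,0.211,0.391,-0.065,60,0,0,0.606,0.211,0.391,-0.065,60])

```text
clock: 1.3
position: [0.4599, -0.1832, 0.1806]
ee_rot: [-2.442, -1.977, 0.001]
force: [-0.0, 0.1, -0.2]
width: 0.656
gripper_force: 0.0
```

```bash
python3 - <<'E'
from h import *
s=sensors.observe();print(s["clock"],s["position"],s["ee_rot"],s["joints"].round(2))
im=optics.get_image("wrist");c=optics.calibration("wrist");np.save("pics/wc.npy",[np.array(c["rvec"]).ravel(),np.array(c["tvec"]).ravel()]);print(c)
cv2.imwrite("pics/w1.png",im)
E
```

```text
1.3 [ 0.45994716 -0.1831931   0.18059238] [-2.44155202e+00 -1.97691540e+00  1.36902011e-03] [ 0.55  0.32 -0.35  1.94  0.14  0.9  -0.08]
{'camera_matrix': array([[275.25066439,   0.        , 255.86597219],
       [  0.        , 275.25066439, 192.41445844],
       [  0.        ,   0.        ,   1.        ]]), 'rvec': array([-2.84267116,  0.29959549,  0.04251683]), 'tvec': array([-0.48804941, -0.09685235,  0.30490636])}
```

View pics/w1.png

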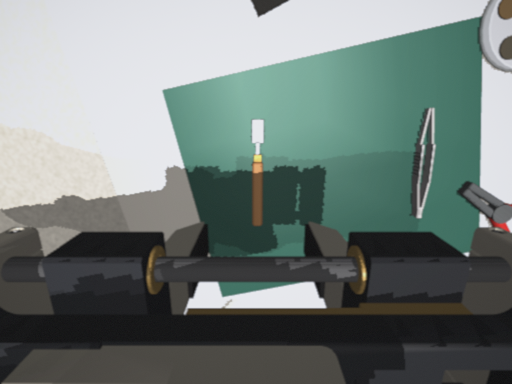

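The wrist view shows the spatula from (258,119) at the blade to (258,226) at the handle end. The tweezers run from (432,108) to (418,217).

```bash
python3 - <<'E'
from h import *
c=dict(optics.calibration("wrist"));im=cv2.imread("pics/w1.png");r,t=np.load("pics/wc.npy");c["rvec"],c["tvec"]=r,t
h=cv2.cvtColor(im,cv2.COLOR_BGR2HSV)
# not-green inside the mat windows
B,G,R=[im[...,i].astype(int) for i in range(3)]
for n,(x0,y0,x1,y1),z,k in [("spat",(240,112,276,232),.014,0),("twz",(408,100,442,224),.014,0)]:
    m=np.zeros(im.shape[:2],np.uint8)
    m[y0:y1,x0:x1]=(R>G*0.75+8)[y0:y1,x0:x1] 
    n_,l,st,_=cv2.connectedComponentsWithStats(m);i=1+np.argmax(st[1:,4])
    q=np.argwhere(m>0)[:,::-1] if n=="twz" else np.argwhere(l==i)[:,::-1]
    P=np.array([plane(c,p,z)[:2]*1000 for p in q],np.float32)
    rc=cv2.minAreaRect(P);v=cv2.fitLine(P,cv2.DIST_L2,0,.01,.01).ravel()
    print(n,st[i],rc,np.degrees(np.arctan2(v[1],v[0])))
for p in[(258,119),(258,226),(432,108),(418,217)]: print((plane(c,p,.012)*1000).round(1))
E
```

```text
spat [ 251  119   14  108 1174] ((462.816650390625, -177.1226806640625), (124.23570251464844, 14.119134902954102), 77.68527221679688) 77.89215
twz [ 412  107   24  112 1542] ((648.0717163085938, -205.23373413085938), (126.44944763183594, 21.556760787963867), 80.90225982666016) 80.72249
[ 476.5 -116.6   12. ]
[ 450.7 -238.9   12. ]
[ 660.9 -144.3   12. ]
[ 640.5 -267.5   12. ]
```

Call:
arm_command(deltas=[0,0,0,0.001,0,-0.05,36,0,0,0,0.001,0,-0.1,36,0,0,0,0.001,0,-0.14,36,0,0,0,0.001,0,-0.154,36,0,0,0,0.001,0,-0.154,36,0,0,0,0.001,0,-0.154,36,0,0,0,0.001,0,-0.154,5,0,0,0,0.001,0,-0.154,5,0,0,0,0.001,0,-0.154,5,0,0,0,0.001,0,-0.154,5], force=15)

```text
clock: 2.35
position: [0.462, -0.1822, 0.0274]
ee_rot: [2.439, 1.978, 0.001]
force: [-0.7, -0.2, 6.5]
width: 0.129
gripper_force: 15.0
```

Call:
arm_command(deltas=[0,0,0,0,0,0.05,5,0,0,0.1,0.02,0.03,0.09,5,0,0,0.19,0.038,0.08,0.1,5,0,0,0.284,0.057,0.12,0.1,5,0,0,0.284,0.076,0.16,0.1,5,0,0,0.284,0.094,0.2,0.1,5,0,0,0.284,0.113,0.24,0.1,5,0,0,0.284,0.131,0.278,0.1,5,0,0,0.284,0.131,0.278,0.1,5,0,0,0.284,0.131,0.278,0.08,5,0,0,0.284,0.131,0.278,0.08,5,0,0,0.284,0.131,0.278,0.08,5])

```text
clock: 3.55
position: [0.592, 0.0953, 0.1066]
ee_rot: [-1.942, -2.468, 0.002]
force: [0.2, -0.1, -0.3]
width: 0.129
gripper_force: 15.0
```

```bash
python3 - <<'E'
from h import *
s=sensors.observe();print(s["clock"],s["position"],s["ee_rot"],s["force"],s["width"])
im=optics.get_image("wrist");c=optics.calibration("wrist");print(c["rvec"],c["tvec"])
sc=optics.get_image("scene")[90:280,230:400]
o=cv2.resize(sc,None,fx=2.02,fy=2.02,interpolation=cv2.INTER_CUBIC)
cv2.imwrite("pics/w2.png",np.hstack([im,cv2.resize(o,(288,322)) if 0 else cv2.copyMakeBorder(cv2.resize(o,(288,322)),0,62,0,0,cv2.BORDER_CONSTANT)]))
E
```

```text
3.55 [0.59202663 0.09532026 0.10663671] [-1.94214231e+00 -2.46849993e+00  1.88940600e-03] [ 0.17478678 -0.05293634 -0.2730426 ] 0.12891117004521385
[-2.83886619 -0.33919658 -0.04929459] [-0.59865091 -0.04087908  0.24455113]
```

View pics/w2.png

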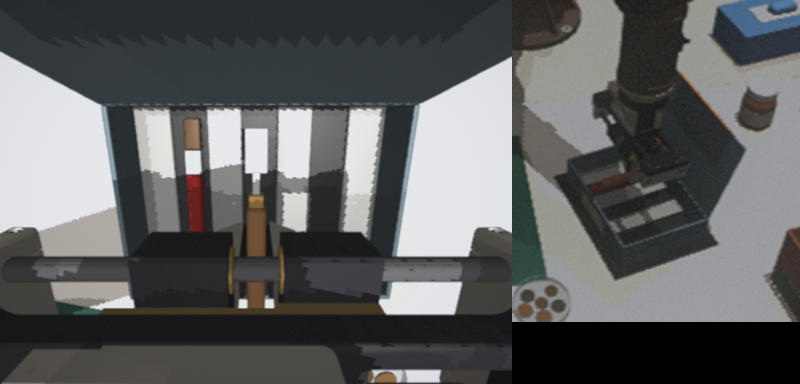

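The wrist view shows the spatula hanging over the middle channel (dark, px 241–278), parallel to it. The hinge line is level at row 104, from x=104 to 418. The other channels are at px 175–208 and 311–347.

```bash
python3 - <<'E'
from h import *
c=optics.calibration("wrist")
a,b=plane(c,(104,104),.056),plane(c,(418,104),.056)
m=(a+b)/2*1000;d=a-b;th=np.degrees(np.arctan2(d[1],d[0]));print("hinge",m.round(1),np.linalg.norm(d),th)
th=np.radians(103.6);x=np.array([np.cos(th),np.sin(th)]);y=np.array([-x[1],x[0]])
print("C from hinge",m[:2]-76.5*x)
C=np.array([592,100.5])
for p,z in[((241,115),.013),((278,115),.013),((311,115),.013),((347,115),.013),((175,115),.013),((208,115),.013)]:
    q=plane(c,p,z)[:2]*1000-C;print(p,(q@x).round(1),(q@y).round(1))
E
```

```text
hinge [577.3 175.4  56. ] 0.20732213599077504 -166.37106969520897
C from hinge [595.32109555 101.08852083]
(241, 115) 68.9 12.2
(278, 115) 68.9 -18.1
(311, 115) 68.9 -45.1
(347, 115) 68.9 -74.5
(175, 115) 68.8 66.1
(208, 115) 68.8 39.2
```

Call:
arm_command(deltas=[0,0,0,0.002,0,-0.03,5,0,0,0,0.002,0,-0.055,5,0,0,0,0.002,0,-0.068,5,0,0,0,0.002,0,-0.071,5,0,0,0,0.002,0,-0.072,5])

```text
clock: 4.15
position: [0.5947, 0.0958, 0.0355]
ee_rot: [1.942, 2.469, -0.0]
force: [-3.1, -1.9, 5.1]
width: 0.125
gripper_force: 15.0
```

Call:
arm_command(deltas=[0,0,0,0,0,0,24,0,0,0,0,0,0,24,0,0,0,0,0,0,24,0,0,0,0,0,0.03,24,0,0,0,0,0,0.07,24,0,0,0,0,-0.03,0.12,24,0,0,0,0,-0.03,0.12,24])

```text
clock: 4.85
position: [0.5975, 0.0638, 0.1599]
ee_rot: [1.941, 2.462, 0.007]
force: [0.7, -0.4, -0.7]
width: 0.262
gripper_force: 0.0
```

```bash
python3 - <<'E'
from h import *
s=sensors.observe();print(s["clock"],s["position"],s["ee_rot"],s["force"],s["width"])
im=optics.get_image("wrist");cv2.imwrite("pics/w3.png",im)
E
```

```text
4.85 [0.59745272 0.06384916 0.15992773] [1.9412923  2.46186863 0.00690122] [ 0.73127158 -0.42199488 -0.66656655] 0.2621861098619266
```

View pics/w3.png

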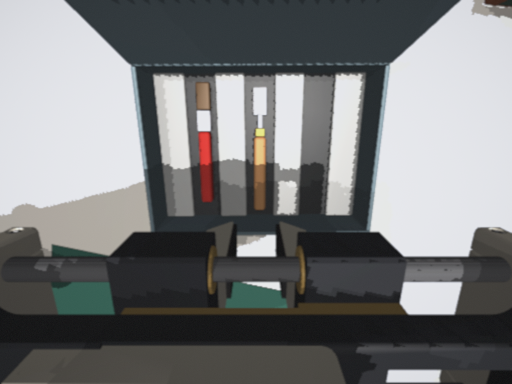

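The spatula lies in the middle channel and the brush is untouched. Tweezers next.

Call:
arm_command(deltas=[0,0,-0.09,0.01,-0.05,0,40,0,0,-0.18,0.02,-0.1,0,40,0,0,-0.252,0.03,-0.148,0,40,0,0,-0.252,0.04,-0.196,-0.01,40,0,0,-0.252,0.05,-0.24,-0.03,40,0,0,-0.252,0.053,-0.272,-0.06,40,0,0,-0.252,0.053,-0.272,-0.09,40,0,0,-0.252,0.053,-0.272,-0.09,40,0,0,-0.252,0.053,-0.272,-0.12,40,0,0,-0.252,0.053,-0.272,-0.128,40,0,0,-0.252,0.053,-0.272,-0.128,40])

```text
clock: 6.0
position: [0.6469, -0.2044, 0.0262]
ee_rot: [-2.386, -2.04, 0.001]
force: [0.5, 0.7, -0.1]
width: 0.435
gripper_force: 0.0
```

Call:
arm_command(deltas=[0,0,0,0,0,0,5,0,0,0,0,0,0,5,0,0,0,0,0,0,5,0,0,0,0,0,0,5,0,0,0,0,0,0.05,5,0,0,0.08,0.001,0.03,0.09,5,0,0,0.17,0.001,0.075,0.1,5,0,0,0.251,0.001,0.125,0.1,5,0,0,0.251,0.002,0.17,0.1,5,0,0,0.251,0.002,0.22,0.1,5,0,0,0.251,0.003,0.27,0.1,5,0,0,0.251,0.003,0.319,0.1,5,0,0,0.251,0.003,0.319,0.08,5,0,0,0.251,0.003,0.319,0.07,5,0,0,0.251,0.003,0.319,0.07,5])

```text
clock: 7.5
position: [0.6496, 0.1112, 0.095]
ee_rot: [-1.945, -2.466, 0.005]
force: [0.3, -0.1, -0.7]
width: 0.15
gripper_force: 15.0
```

```bash
python3 - <<'E'
from h import *
s=sensors.observe();print(s["clock"],s["position"],s["ee_rot"],s["force"],s["width"])
im=optics.get_image("wrist");cv2.imwrite("pics/w4.png",im)
E
```

```text
7.5 [0.64959333 0.11115139 0.09503876] [-1.94469743 -2.46594782  0.00548489] [ 0.25233317 -0.12876482 -0.65514985] 0.15025578226076483
```

View pics/w4.png

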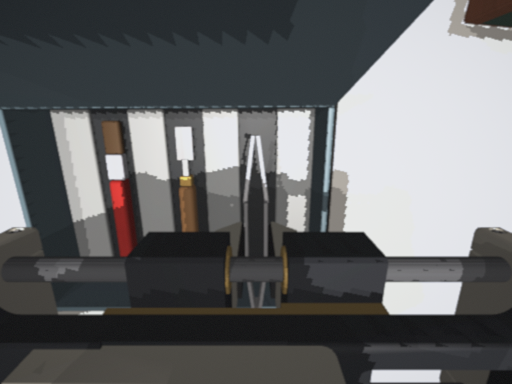

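The tweezers hang parallel over the last channel (px 240–277, points at 255). I'll lower and release them.

Call:
arm_command(deltas=[0,0,0,0,0.002,-0.03,5,0,0,0,0,0.002,-0.05,5,0,0,0,0,0.002,-0.058,5,0,0,0,0,0.002,-0.06,5,0,0,0,0,0.002,-0.06,5,0,0,0,0,0.002,-0.06,24,0,0,0,0,0.002,-0.06,24,0,0,0,0,0.002,-0.06,24,0,0,0,0,0.002,-0.03,24,0,0,0,0,0.002,0.015,24,0,0,0,-0.01,-0.03,0.06,24,0,0,0,-0.03,-0.06,0.11,24,0,0,0,-0.05,-0.1,0.14,0,0,0,0,-0.055,-0.13,0.16,0,0,0,0,-0.055,-0.13,0.16,0])

```text
clock: 9.05
position: [0.5962, -0.0229, 0.2611]
ee_rot: [1.948, 2.456, 0.001]
force: [-0.1, -0.4, -0.6]
width: 0.049
gripper_force: 0.0
```

```bash
python3 - <<'E'
from h import *
s=sensors.observe();print(s["clock"],s["position"],s["ee_rot"],s["force"],s["width"],s["joints"].round(2))
im=optics.get_image("wrist");cv2.imwrite("pics/w5.png",im)
sc=optics.get_image("scene");cv2.imwrite("pics/s5.png",sc)
o=cv2.resize(sc[90:280,230:400],(343,384),interpolation=cv2.INTER_CUBIC)
cv2.imwrite("pics/p5.png",np.hstack([cv2.resize(im,(457,343)),o[:343]]))
c=optics.calibration("wrist");np.save("pics/wc5.npy",[np.array(c["rvec"]).ravel(),np.array(c["tvec"]).ravel()])
E
```

```text
9.05 [ 0.59622807 -0.02293614  0.26105065] [1.94807852e+00 2.45587905e+00 1.16236308e-03] [-0.12514241 -0.42173018 -0.63868774] 0.04883428096509414 [ 0.28  0.42 -0.48  1.6   0.21  1.17 -0.01]
```

View pics/p5.png

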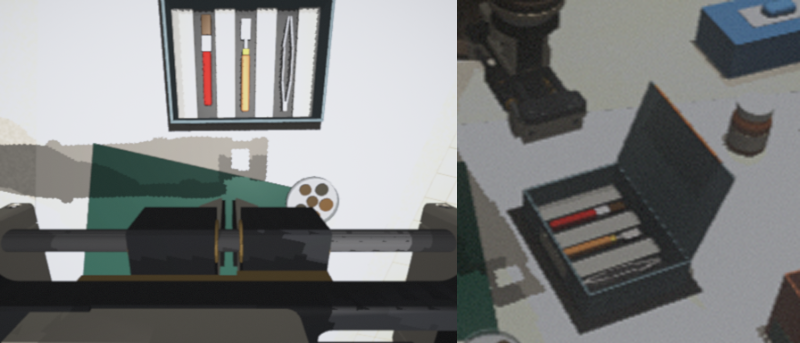

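All three tools are in their channels: brush, spatula, tweezers. The lid still leans back, with the orange tab showing as a thin strip along its free edge. I'll work out the lid and tab angles from the rays.

```bash
python3 - <<'E'
from h import *
th=np.radians(103.6);C=np.array([.5937,.101,0]);x=np.array([np.cos(th),np.sin(th),0]);y=np.array([-x[1],x[0],0])
def sec(c,p):   # where the pixel's ray meets carton plane y=0, as line in (x,z)
    o,d=ray(c,p);o=o-C;t=-(o@y)/(d@y);P=o+d*t;return P@x*1000,P[2]*1000
def line(c,p):
    o,d=ray(c,p);o=o-C
    return np.array([o@x,o[2],o@y])*1000,np.array([d@x,d[2],d@y])
ct,cs=optics.calibration("top"),optics.calibration("scene")
a,s=cv2.imread("pics/top0.png"),cv2.imread("pics/s5.png")
def pts(im,b,lo):
    h=cv2.cvtColor(im,cv2.COLOR_BGR2HSV);m=np.zeros(im.shape[:2],np.uint8);x0,y0,x1,y1=b
    m[y0:y1,x0:x1]=cv2.inRange(h,lo,(20,255,255))[y0:y1,x0:x1];return np.argwhere(m>0)[:,::-1]
ps=pts(s,(310,130,366,185),(3,60,40))
print("scene",len(ps),ps.min(0),ps.max(0),cv2.fitLine(ps.astype(np.float32),2,0,.01,.01).ravel())
# for candidate lid angle: project crease & tab tips in both views
for ang in (100,105,110,115,120,125):
    A=np.radians(ang);u=np.array([-np.cos(A),np.sin(A)])   # carton x,z dir
    n=np.array([-np.sin(A),-np.cos(A)])                     # inner normal (shut: -z)
    cr=np.array([75.5,56.5])+143.5*u
    W=lambda q,yy:C+x*q[0]/1000+y*yy/1000+np.array([0,0,q[1]/1000])
    r=[ang]
    P=[W(cr,0)]
    for t in(-.4,0,.4,.8,1.2): P.append(W(cr+24*(np.cos(t)*n+np.sin(t)*u),0))
    print(ang,"top",proj(ct,P).round(1).tolist(),"\n   scene crease ends",proj(cs,[W(cr,75),W(cr,-75)]).round(0).tolist(),"tips y=0",proj(cs,P).round(0).tolist())
E
```

```text
scene 85 [328 132] [360 170] [  0.6500102   0.7599254 344.1059    151.08235  ]
100 top [[174.8, 159.0], [184.9, 158.7], [184.3, 157.4], [182.1, 156.4], [178.7, 155.7], [174.7, 155.6]] 
   scene crease ends [[326.0, 137.0], [355.0, 171.0]] tips y=0 [[340.0, 153.0], [332.0, 157.0], [333.0, 154.0], [334.0, 151.0], [337.0, 149.0], [340.0, 147.0]]
105 top [[170.0, 159.8], [180.1, 159.2], [179.1, 158.0], [176.6, 157.1], [173.0, 156.6], [168.8, 156.6]] 
   scene crease ends [[330.0, 136.0], [359.0, 171.0]] tips y=0 [[344.0, 153.0], [336.0, 156.0], [337.0, 153.0], [339.0, 150.0], [341.0, 148.0], [345.0, 146.0]]
110 top [[165.5, 160.8], [175.4, 159.9], [174.0, 158.8], [171.2, 157.9], [167.4, 157.5], [163.3, 157.7]] 
   scene crease ends [[334.0, 136.0], [363.0, 171.0]] tips y=0 [[348.0, 153.0], [340.0, 155.0], [341.0, 153.0], [343.0, 150.0], [346.0, 148.0], [349.0, 146.0]]
115 top [[161.2, 161.9], [170.9, 160.8], [169.2, 159.7], [166.1, 158.9], [162.1, 158.7], [158.0, 158.9]] 
   scene crease ends [[337.0, 137.0], [367.0, 171.0]] tips y=0 [[351.0, 153.0], [343.0, 155.0], [345.0, 152.0], [347.0, 150.0], [350.0, 147.0], [353.0, 146.0]]
120 top [[157.3, 163.1], [166.7, 161.7], [164.6, 160.7], [161.2, 160.1], [157.2, 159.9], [153.2, 160.3]] 
   scene crease ends [[340.0, 137.0], [370.0, 171.0]] tips y=0 [[354.0, 154.0], [347.0, 155.0], [348.0, 152.0], [351.0, 150.0], [354.0, 148.0], [357.0, 147.0]]
125 top [[153.7, 164.3], [162.7, 162.8], [160.3, 161.8], [156.7, 161.3], [152.6, 161.2], [148.7, 161.7]] 
   scene crease ends [[343.0, 138.0], [373.0, 172.0]] tips y=0 [[357.0, 155.0], [350.0, 155.0], [352.0, 153.0], [354.0, 150.0], [358.0, 148.0], [361.0, 148.0]]
```

The lid stands at about 105° and the tab is splayed about 0.65 rad. I'll press the tab down from above with closed fingers, which puts little moment on the lid, then sweep the lid shut from its outer face.

Call:
arm_command(deltas=[0,0,0,-0.004,0.04,0.005,0,0,0,0,-0.009,0.085,0.005,0,0,0,0,-0.013,0.13,0.005,0,0,0,0,-0.018,0.175,0.005,0,0,0,0,-0.021,0.205,0.005,0,0,0,0,-0.021,0.205,0.005,0,0,0,0,-0.021,0.205,0.005,0,0,0,0,-0.021,0.205,0.005,0])

```text
clock: 9.95
position: [0.5745, 0.1874, 0.2609]
ee_rot: [-1.944, -2.467, 0.002]
force: [-0.8, -0.1, -0.4]
width: 0.008
gripper_force: 0.0
```

Call:
arm_command(deltas=[0,0,0,0,-0.002,-0.02,0,0,0,0,0,-0.002,-0.03,0,0,0,0,0,-0.002,-0.036,0,0,0,0,0,-0.002,-0.042,0,0,0,0,0,-0.002,-0.047,0,0,0,0,0,-0.002,-0.049,0,0,0,0,0,-0.002,-0.049,0])

```text
clock: 10.65
position: [0.5746, 0.186, 0.2127]
ee_rot: [-1.944, -2.468, 0.0]
force: [0.2, -0.4, 0.4]
width: 0.007
gripper_force: 0.0
```

```bash
python3 - <<'E'
from h import *
s=sensors.observe();print(s["clock"],s["position"],s["force"],s["ft_torque"])
sc=optics.get_image("scene");cv2.imwrite("pics/s6.png",sc)
im=optics.get_image("wrist")
cv2.imwrite("pics/p6.png",np.hstack([cv2.resize(im,(457,343)),cv2.resize(sc[100:230,270:400],(343,343),interpolation=cv2.INTER_CUBIC)]))
E
```

```text
10.65 [0.5745566  0.18600835 0.21267818] [ 0.18543958 -0.35329952  0.35189728] [-0.00945159 -0.12618731  0.01861085]
```

View pics/p6.png

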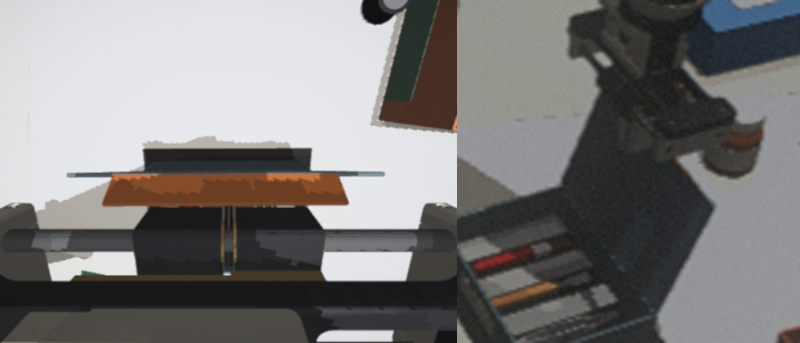

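The wrist view shows the tab from its crease (row 172) to its tip (row 206, x 102–348), with the fingertips beside it. From the known widths I can work out where the edges are.

```bash
python3 - <<'E'
from h import *
th=np.radians(103.6);C=np.array([.5937,.101,0]);x=np.array([np.cos(th),np.sin(th),0])
c=optics.calibration("wrist");k=512/457;f=c["camera_matrix"][0,0]
R=cv2.Rodrigues(np.array(c["rvec"]))[0]
for n,l,r,row,w in[("tip",102,348,206,.150),("edge",67,385,174,.212),("tabcrease",110,339.5,174,.150)]:
    o,d=ray(c,((l+r)/2*k,row*k));P=o+d*(f*w/((r-l)*k))-C   # d has unit depth
    print(n,(P@x*1000).round(1),(P[2]*1000).round(1))
o=ray(c,(0,0))[0]-C;print("cam",o@x,o[2])
E
```

```text
tip 101.4 214.5
edge 116.1 195.6
tabcrease 117.0 198.7
cam 0.16339101311864931 0.35241522030609407
```

The fingers passed just in front of the tab: tip at x=101, finger edge at about 97. I'll lift, shift 9 mm toward the lid and press again.

Call:
arm_command(deltas=[0,0,0,0,0,0.03,0,0,0,0,0,0,0.045,0,0,0,0,0,0,0.045,0,0,0,0,-0.002,0.009,0.045,0,0,0,0,-0.002,0.009,0.035,0,0,0,0,-0.002,0.009,0.028,0,0,0,0,-0.002,0.009,0.022,0,0,0,0,-0.002,0.009,0.017,0,0,0,0,-0.002,0.009,0.012,0,0,0,0,-0.002,0.009,0.007,0,0,0,0,-0.002,0.009,0.002,0,0,0,0,-0.002,0.009,0.002,0,0,0,0,-0.002,0.009,0.002,0])

```text
clock: 12.05
position: [0.5726, 0.1951, 0.2147]
ee_rot: [-1.944, -2.468, -0.0]
force: [-0.4, -0.3, 0.7]
width: 0.005
gripper_force: 0.0
```

```bash
python3 - <<'E'
from h import *
s=sensors.observe();print(s["clock"],s["position"],s["force"],s["ft_torque"])
im=optics.get_image("wrist");cv2.imwrite("pics/w7.png",im)
h=cv2.cvtColor(im,cv2.COLOR_BGR2HSV);m=cv2.inRange(h,(3,120,50),(20,255,255));m[:150]=0;m[255:]=0;m[:,400:]=0
for r in range(180,255,4):
    q=np.nonzero(m[r])[0]
    if len(q):print(r,q.min(),q.max(),len(q))
E
```

```text
12.05 [0.57264234 0.19506565 0.21466507] [-0.42730861 -0.34226466  0.65957502] [-0.05577057 -0.11988919 -0.02137272]
192 149 374 217
196 130 373 244
200 132 372 241
204 132 372 241
208 132 372 241
212 133 371 239
216 133 371 239
220 134 370 237
224 134 370 216
248 248 263 5
252 249 263 5
```

```bash
python3 - <<'E'
from h import *
th=np.radians(103.6);C=np.array([.5937,.101,0]);x=np.array([np.cos(th),np.sin(th),0])
c=optics.calibration("wrist");f=c["camera_matrix"][0,0]
im=cv2.imread("pics/w7.png");h=cv2.cvtColor(im,cv2.COLOR_BGR2HSV);m=cv2.inRange(h,(3,120,50),(20,255,255));m[:150]=0;m[240:]=0
rows=np.nonzero((m[:,100:400]>0).sum(1)>60)[0];print(rows.min(),rows.max())
for l,r,row in[(130.,373.5,194),(132,372.5,204),(133,371.5,214),(134,370.5,rows.max())]:
    o,d=ray(c,((l+r)/2,row));P=o+d*(f*.15/(r-l))-C;print(row,(P@x*1000).round(1),(P[2]*1000).round(1))
E
```

```text
192 226
194 124.2 191.7
204 117.6 191.4
214 111.1 191.8
226 103.3 192.6
```

The tab is now roughly horizontal with the lid at about 107–109°, so it is folded inwards by about 0.3. Next I'll go over and behind the lid and push it upright.

Call:
arm_command(deltas=[0,0,0,0,0,0.035,0,0,0,0,0,0,0.06,0,0,0,0,-0.003,0.012,0.065,0,0,0,0,-0.009,0.04,0.065,0,0,0,0,-0.014,0.057,0.065,0,0,0,0,-0.014,0.057,0.065,0,0,0,0,-0.014,0.057,0.03,0,0,0,0,-0.014,0.057,-0.005,0,0,0,0,-0.014,0.057,-0.022,0,0,0,0,-0.014,0.057,-0.022,0,0,0,0,-0.011,0.046,-0.021,0,0,0,0,-0.0085,0.035,-0.021,0,0,0,0,-0.006,0.024,-0.021,0,0,0,0,-0.003,0.013,-0.021,0,0,0,0,-0.0005,0.002,-0.021,0,0,0,0,0.002,-0.0096,-0.021,0,0,0,0,0.002,-0.0096,-0.021,0])

```text
clock: 13.8
position: [0.5753, 0.1823, 0.1936]
ee_rot: [1.947, 2.464, -0.002]
force: [-0.3, -0.1, -0.3]
width: 0.006
gripper_force: 0.0
```

```bash
python3 - <<'E'
from h import *
s=sensors.observe();print(s["clock"],s["position"],s["force"],s["ft_torque"])
c=optics.calibration("scene")
sc=optics.get_image("scene");cv2.imwrite("pics/s8.png",sc)
h=cv2.cvtColor(sc,cv2.COLOR_BGR2HSV);m=cv2.inRange(h,(3,90,50),(20,255,255));q=np.argwhere(m[125:190,290:366]>0)[:,::-1]+[290,125]
print(len(q),q.min(0),q.max(0)); 
th=np.radians(103.6);C=np.array([.5937,.101,0]);x=np.array([np.cos(th),np.sin(th),0]);y=np.array([-x[1],x[0],0])
for ang in(85,90,95,105):
    A=np.radians(ang);print(ang,proj(c,[C+x*(.0755-.1435*np.cos(A))+y*v+np.array([0,0,.0565+.1435*np.sin(A)]) for v in(.075,-.075)]).round(0).tolist())
E
```

```text
13.8 [0.57532365 0.18234208 0.19355398] [-0.25837932 -0.13323971 -0.33848371] [-0.04146967 -0.08643839 -0.00575343]
389 [311 139] [351 178]
85 [[314.0, 140.0], [343.0, 175.0]]
90 [[318.0, 138.0], [347.0, 173.0]]
95 [[322.0, 137.0], [351.0, 172.0]]
105 [[330.0, 136.0], [359.0, 171.0]]
```

Call:
arm_command(deltas=[0,0,0,0.0036,-0.015,-0.001,0,0,0,0,0.007,-0.03,-0.0036,0,0,0,0,0.0107,-0.044,-0.0084,0,0,0,0,0.014,-0.0575,-0.015,0,0,0,0,0.017,-0.07,-0.0235,0,0,0,0,0.0197,-0.0815,-0.0335,0,0,0,0,0.022,-0.0916,-0.045,0,0,0,0,0.024,-0.1,-0.0577,0,0,0,0,0.0258,-0.1068,-0.0715,0,0,0,0,0.027,-0.112,-0.086,0,0,0,0,0.027,-0.112,-0.086,0])

```text
clock: 14.95
position: [0.6003, 0.0718, 0.105]
ee_rot: [-1.944, -2.465, 0.006]
force: [0.3, -0.5, -0.2]
width: 0.005
gripper_force: 0.0
```

```bash
python3 - <<'E'
from h import *
s=sensors.observe();print(s["clock"],s["position"],s["force"],s["ft_torque"])
sc=optics.get_image("scene");w=optics.get_image("wrist")
cv2.imwrite("pics/p9.png",np.hstack([cv2.resize(w,(400,300)),cv2.convertScaleAbs(cv2.resize(sc[130:280,230:430],(400,300),interpolation=cv2.INTER_CUBIC),alpha=1.4)]))
E
```

```text
14.95 [0.60027392 0.07184971 0.10498006] [ 0.28983893 -0.53325278 -0.19910593] [ 0.0058642  -0.11746243 -0.00069157]
```

View pics/p9.png

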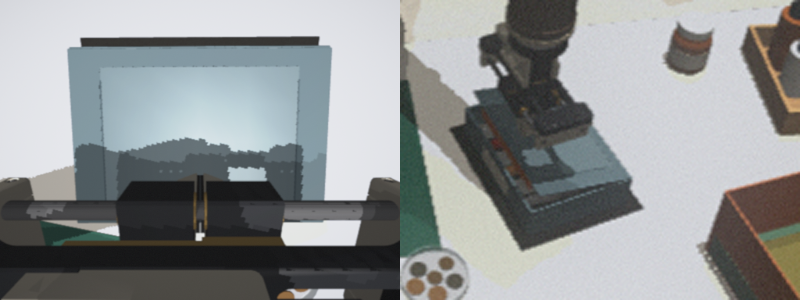

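The lid is about 15° from shut and the orange tab sits under it, just inside the front rim. I'll ease it shut.

Call:
arm_command(deltas=[0,0,0,0,-0.001,-0.007,0,0,0,0,0.001,-0.003,-0.014,0,0,0,0,0.001,-0.004,-0.02,0,0,0,0,0.001,-0.004,-0.025,0,0,0,0,0.001,-0.004,-0.028,0,0,0,0,0.001,-0.004,-0.03,0,0,0,0,0.001,-0.004,-0.03,0])

```text
clock: 15.75
position: [0.6025, 0.0694, 0.0777]
ee_rot: [-1.944, -2.468, 0.0]
force: [0.3, -0.4, 0.2]
width: 0.007
gripper_force: 0.0
```

Call:
arm_command(deltas=[0,0,0,0,0,-0.002,0,0,0,0,0,0,-0.003,0,0,0,0,0,0,-0.004,0,0,0,0,0,0,-0.004,0])

```text
clock: 16.15
position: [0.6029, 0.0696, 0.077]
ee_rot: [1.943, 2.466, 0.001]
force: [-10.1, -3.1, 32.1]
width: 0.002
gripper_force: 16.2
```

It meets solid contact at exactly the shut height. I'll retract and check.

Call:
arm_command(deltas=[0,0,0,0,0,0.02,0,0,0,0,0,0,0.06,0,0,0,0,0,-0.04,0.1,0,0,0,0,-0.03,-0.09,0.14,0,0,0,0,-0.06,-0.14,0.18,0,0,0,0,-0.09,-0.19,0.2,0,0,0,0,-0.12,-0.24,0.2,0,0,0,0,-0.12,-0.24,0.2,0,0,0,0,-0.12,-0.24,0.2,0])

```text
clock: 17.05
position: [0.4801, -0.1761, 0.2749]
ee_rot: [1.951, 2.459, -0.004]
force: [-1.0, -0.1, -0.0]
width: 0.004
gripper_force: 0.0
```

```bash
python3 - <<'E'
from h import *
s=sensors.observe();print(s["clock"],s["position"],s["force"])
sc=optics.get_image("scene");t=optics.get_image("top")
th=np.radians(103.6);C=np.array([.5937,.101,0]);x=np.array([np.cos(th),np.sin(th),0]);y=np.array([-x[1],x[0],0])
W=lambda a,b,z:C+x*a+y*b+np.array([0,0,z])
for n,im in(("scene",sc),("top",t)):
    c=optics.calibration(n);h=cv2.cvtColor(im,cv2.COLOR_BGR2HSV)
    B=proj(c,[W(a,b,z) for a in(-.1,.12) for b in(-.11,.11) for z in(0,.06)]);x0,y0=B.min(0).astype(int);x1,y1=B.max(0).astype(int)
    m=cv2.inRange(h,(0,90,40),(20,255,255))[y0:y1,x0:x1];print(n,"orange px in carton box",(m>0).sum(),np.argwhere(m>0)[:5].tolist())
    # lid mask corners vs predicted shut corners
    print(" predicted shut edge",proj(c,[W(-.0695,.106,.058),W(-.0695,-.106,.058),W(.0755,-.106,.058),W(.0755,.106,.058)]).round(1).tolist())
    ax=[im[tuple(proj(c,[W(a,0,.057)])[0][::-1].round().astype(int))].tolist() for a in np.arange(-.1,.1,.006)];print(ax)
E
```

```text
17.05 [ 0.48007531 -0.17605799  0.27491917] [-0.98696069 -0.12791608 -0.02614088]
scene orange px in carton box 0 []
 predicted shut edge [[263.8, 181.9], [296.8, 234.6], [344.7, 218.6], [307.9, 169.0]]
[[39, 35, 37], [44, 42, 38], [51, 54, 53], [50, 46, 46], [52, 52, 45], [53, 52, 53], [78, 75, 66], [87, 83, 72], [95, 92, 80], [95, 93, 80], [94, 90, 78], [91, 89, 76], [95, 92, 81], [95, 89, 80], [96, 90, 80], [95, 90, 79], [96, 91, 80], [95, 89, 80], [95, 91, 78], [98, 92, 82], [94, 91, 81], [96, 94, 81], [95, 92, 80], [97, 92, 82], [98, 92, 81], [96, 91, 80], [97, 93, 82], [90, 85, 74], [90, 87, 74], [94, 89, 79], [141, 137, 136], [142, 139, 137], [141, 139, 137], [143, 139, 138]]
top orange px in carton box 0 []
 predicted shut edge [[249.8, 205.0], [242.0, 133.2], [191.7, 138.3], [197.2, 210.7]]
[[137, 129, 124], [102, 96, 93], [27, 26, 25], [20, 20, 18], [76, 71, 61], [69, 64, 56], [106, 99, 84], [113, 105, 91], [117, 110, 95], [117, 110, 95], [118, 110, 95], [118, 111, 95], [118, 110, 95], [117, 109, 94], [118, 110, 96], [118, 110, 95], [118, 111, 96], [118, 111, 95], [117, 109, 94], [117, 110, 95], [118, 110, 95], [118, 110, 95], [118, 111, 95], [117, 110, 95], [118, 110, 96], [117, 109, 94], [117, 109, 94], [110, 102, 87], [110, 102, 87], [101, 93, 80], [42, 40, 34], [66, 63, 61], [133, 123, 120], [137, 129, 124]]
```

```bash
python3 -c "
from cell import arm
print(arm.sign_off())"
```

```text
the job is handed in; nothing more can be done
None
```

The kit is packed and handed in at about 17 s: the spatula is in the middle channel, the tweezers in the last one and the brush still in its own. The lid met the rim at its shut height, and with no orange visible in either camera view the tab appears to be tucked inside.

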